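# Load a hydraulic adapter into the marking dial and index it one click

## Task

Load the large brass hydraulic adapter that stands loose on the counter into the empty nest at the loading pointer, on the robot's side of the indexing dial: thread down, hexagon between the nest's two cheeks, pressed gently home until its foot stands on the stop screw that you feel at the bottom. Then turn the dial by its bar handle exactly one click clockwise (seen from above), so that the adapter stands before the marking head and the dial rests in its detent, and let go. Do not ram the adapter, and leave the small adapter, the elbow and the bearing where they are.

Things in the scene. Friction and masses are not known exactly. Their poses are not given: they have to be found in the camera images.
- adapter: The part to load: large brass adapter, 60 mm tall, 0.15 kg, standing on its thread. Origin: centre of its underside, z up. A round threaded stem 28 mm across runs from foot to top (grip it between 38 and 60 mm); round it from 24 to 36 mm above the foot a hexagon, 33 mm across flats, 38 across corners. Corners point along its own +x and -x, flats face +y and -y.
- indexer: The indexing fixture, fixed to the counter: round foot 188 mm across, star-shaped dial with six nests (out to 98 mm), grey marking head at the left, 102 mm high, out to 203 mm from the axis. Origin on the dial's axis at counter height, z up. Its -x side, facing the robot and marked by a dark pointer at the foot's rim, is the loading station; the marking station is 60 degrees clockwise of it.
- nest (a point): Mouth of the empty nest at the loading station: on the bore's axis at the dial's top, 64 mm above the counter, 72 mm from the dial's axis. Turns with the dial; x is the nest's radial line. Bore 29.5 mm wide, 2 mm lead-in cone. A spring ball in its wall 4 to 9 mm down pinches the stem: a light drag of a few newtons from there on, and the adapter stays wherever it is left.
- cheek (a point): Top of the outer of the two dark steel cheeks of that nest, 15 mm above the dial's top, 21 mm outward of the nest's axis. The cheeks stand inward and outward of the nest, 35 mm apart, square to the radius, each 24 mm long and 7.5 mm thick: two flats of the hexagon must face in and out along the radius, within about 4 degrees, to go down between them. Turns with the dial.
- stop_ring: The stop screws (12 mm) at the bottoms of the nests, turning with the dial. Origin on the dial's axis at counter height. The screw of the empty nest at the loading station stands somewhere between 11.5 and 21 mm below the mouth; its setting differs from job to job and is not measured: feel for it. It is rigid and takes no more than 30 N: come down at 10 mm/s or less and stop at 10 to 15 N.
- dial (a joint): Angle of the dial, rad: 0 in the click where it starts, positive clockwise seen from above. A detent makes a click every 1.047 rad: from a click the resistance at the handle rises to about 0.3 N m a quarter of the way, fades to nothing half way, then the dial is pulled on into the next click and centred there; let go before half way, it falls back. The handle is fixed to the dial.
- handle (a point): Middle of the black bar handle on the dial's axis, 105 mm above the counter. Bar 60 mm long, 14 mm thick, 92 to 118 mm above the counter; its length lies 30 degrees anticlockwise (seen from above) from this point's x axis, which turns with the dial and is the indexer's x axis at dial 0. Below it a 13 mm neck down to 82 mm, then the hub. Three nests hold adapters up to 110 mm high.
- small_adapter: Bystander: small brass hydraulic adapter, 27 x 24 mm, 44 mm tall, standing. Origin at the centre of its underside.
- elbow: Bystander: brass hydraulic elbow lying flat, 67 x 61 mm, 29 mm high. Origin at the centre of its underside.
- bearing: Bystander: ball bearing lying flat, 52 mm across, 15 mm high. Origin at the centre of its underside.

How it is judged:
On the way, in this order (a step that is already met when the one before it is completed fails the run):
1. the adapter, upright in the nest, is pressed on the stop screw with its foot, the dial still in its first click (contact force between adapter and stop_ring above 2 N and horizontal distance between adapter and nest below 0.003 m and angle between adapter's own z axis and vertical below 0.1 rad and value of joint dial between -0.15 and 0.15 rad), for 0.1 s.
2. the dial has been turned one click clockwise (value of joint dial between 0.99 and 1.1 rad), for 0.2 s.
At the end, for the whole second after the job is handed in: The adapter stands in the nest it was loaded into, upright within 6 degrees, within 3 mm of the nest's axis, its foot more than 10.5 mm below the mouth (where it was pressed on the stop); the dial rests in the next click clockwise (0.99 to 1.10 rad from its start); all is at rest (all of step 2 and horizontal distance between adapter and nest below 0.003 m and angle between adapter's own z axis and vertical below 0.1 rad and z of adapter in the frame of nest below -0.0105 m and linear speed of adapter below 0.01 m/s); the robot touches nothing.
It fails at once if the adapter is rammed on the stop screw with more than 30 N (contact force between adapter and stop_ring above 30 N).
It fails at once if the adapter is jammed against the fixture with more than 60 N in all (contact force between adapter and indexer above 60 N).
It fails at once if the dial is turned the wrong way or on past the next click (value of joint dial below -0.4 rad or value of joint dial above 1.6 rad).
It fails at once if the small adapter, the elbow or the bearing is pushed away from its place by more than 20 mm (distance of any of small_adapter, elbow, bearing from where it was at the start of the episode above 0.02 m).
It also fails if it takes over 72 s, if anything falls off the work surface, if the arm or the gripper's body presses on something with over 40 N, if the wrist force passes 120 N, or if a joint passes its speed limit or range.

## Robot

A 7-joint arm with a two-finger parallel gripper is mounted at the origin on a cart in front of the work surface, level with it; the furniture and walls round the work are solid. World frame = base frame: x ahead of the robot, y to its left, z up, the work surface at z = 0. Lengths are in m, angles in rad, forces in N, time in s.
With the tool pointing down it reaches from about 0.4 to 0.85 m from the base axis. Payload 4.4 kg.
Tool frame: the origin (TCP) lies at the centre of the arm's flange, where the gripper is bolted on; the fingertips stand 199 mm ahead of it and the grasp point (between the pads) lies 180 mm ahead of it; z points along the fingers, y is the line along which they close (so a half turn about z gives the same grasp; the last joint's range is limited). The gripper opens to 94 mm and grips with 3 to 60 N. Pads are 16 mm wide; open, the fingers measure 119 mm over their backs; the gripper's body (75 mm by 177 mm) begins 78 mm behind the grasp point.
Start: joints at [1.216, 0.628, 0.038, 1.517, -0.027, 0.996, -0.02], TCP at [0.185, -0.623, 0.405] pointing down, gripper open.
Joint ranges: [-3.06, 3.06], [-0.37, 2.12], [-1.25, 1.32], [0.18, 2.47], [-1.1, 4.24], [0.23, 1.98], [-2.94, 2.94]. Speed limits (rad/s): [2.57, 2.57, 3.14, 3.14, 3.14, 3.14, 3.14].

## Interface

Orientations are given as [roll, pitch, yaw] about the fixed x, y, z axes, in that order (R = Rz(yaw) Ry(pitch) Rx(roll)).
In Python, from plant import env, eyes, workorder gives the robot as it stands (env), with the cameras (eyes) and the job (workorder).
- The arm moves only by the shell command python3 steer.py [FORCE], which reads ROWS from standard input. ROWS is 1 to 10 rows, parted by a bar, with the numbers parted by spaces; each row has 7 numbers: the opening from 0.0 (shut) to 1.0 (fully open), then dx, dy, dz in m, then a rotation vector rx, ry, rz in rad; each row shifts and turns the commanded pose from where the row before left it, along the tool's axes as they then stand; what a row does not reach is not made up. A row lasts 1/10 s, in which the tool goes at most 0.05 m and 0.15 rad, less where a joint would pass 70% of its speed; a pose out of reach is approached as far as the arm can. The fingers move at their own pace and stop on an object; FORCE is the grip in N (left out, the last holds). Time passes only in rows, so rows that do not move let the fingers close. It prints the time, the measured TCP pose, the force, the opening and the grip force at its end. Input that does not fit is refused with a message, and nothing moves.
- env.observe(): the state, without advancing time (a new reading comes with each control period).
- eyes.camera(name): name is "scene" or "top" or "wrist"; returns the picture (384x512x3 uint8, red, green, blue); there is no depth.
- eyes.camera_info(name): a dict with "fx", "fy", "cx", "cy" (pixels), "distortion" ([k1, k2, p1, p2, k3] as OpenCV has them; the pictures are not rectified), "view" (4x4, takes a point from world to camera coordinates). Camera axes: x right, y up, looking along -z (the intrinsics and any distortion apply to the point x, -y, -z); pixel columns grow to the right and rows downward; lengths in m; the calibration is good to about 2 mm. A picture is of the moment at which its call begins: read the wrist's pose just before it. camera_info takes no time and is no camera call; for the wrist camera it gives the pose at the moment of the call.
- workorder.close_job(): hands the job in; it is judged then, once.
The state is a dict: "clock": time; "q": joint angles; "qvel": joint speeds; "effort": joint torques, N m; "position": TCP position; "ee_rot": TCP orientation; "ft_force": force on the tool from outside, world axes, zero at the start; "moment": the same for the moment, N m; "gripper_width": opening from 0.0 (shut) to 1.0 (fully open); "gripper_force": force on a finger pad.
Only numpy, scipy, OpenCV 4.12 (cv2) and the standard library are available. Lean on these libraries where they do the work, as an engineer would, in place of code of your own. Each camera call takes 0.05 s, during which the arm holds its last target. There are 200 camera calls.

## Working session

There is one attempt and no reset: what is moved stays moved. The work goes in short steps, Python scripts to look and compute and a shell command to move; the robot and the scene stay as the last step left them, time stands still between calls to the robot, and variables do not carry over. Pictures are saved under pics/ and viewed, at most 10 in all, crops included, and the job is handed in when it is done.

```bash
ls; mkdir -p pics; python3 - <<'E'
from plant import env, eyes, workorder
import cv2,numpy as np
o=env.observe();print(o)
for n in ["top","scene","wrist"]:
    i=eyes.camera_info(n);print(n,{k:np.round(v,4).tolist() for k,v in i.items()})
    cv2.imwrite(f"pics/{n}0.png",eyes.camera(n)[:,:,::-1])
E
```

```text
pics
plant.py
steer.py
{'clock': 0.0, 'q': array([ 1.21622397,  0.62930472,  0.03844195,  1.51832744, -0.02699773,
        0.99630958, -0.02001771]), 'qvel': array([ 0.00150062, -0.00061338,  0.0004994 , -0.00128321,  0.00080311,
        0.00131181, -0.00190561]), 'effort': array([-7.73223965e-04, -5.49716806e+01,  1.14329249e+00, -1.86632252e+01,
       -5.22474200e-02,  2.35790742e-02,  1.63510017e-04]), 'position': array([ 0.1850552 , -0.62280359,  0.4037936 ]), 'ee_rot': array([-3.13976165e+00,  2.31775987e-05,  2.88756828e-01]), 'ft_force': array([1.16662401, 0.54163242, 0.49922325]), 'moment': array([-0.02961181, -0.04528399,  0.00024556]), 'gripper_force': 0.0, 'gripper_width': 0.9948888666107975}
top {'fx': 377.6582, 'fy': 377.6582, 'cx': 254.982, 'cy': 187.2319, 'distortion': [-0.0481, 0.0, 0.0, 0.0, 0.0], 'view': [[0.0093, -0.9999, 0.0045, -0.1734], [0.9931, 0.0098, 0.1166, -0.523], [-0.1166, 0.0034, 0.9932, -1.009], [0.0, 0.0, 0.0, 1.0]]}
scene {'fx': 351.1977, 'fy': 351.1977, 'cx': 247.3997, 'cy': 192.756, 'distortion': [-0.1114, 0.0, 0.0, 0.0, 0.0], 'view': [[0.4667, -0.8843, 0.016, -0.3933], [0.4006, 0.2275, 0.8875, -0.261], [-0.7885, -0.4078, 0.4604, -0.5986], [0.0, 0.0, 0.0, 1.0]]}
wrist {'fx': 292.4757, 'fy': 292.4757, 'cx': 256.6532, 'cy': 188.9342, 'distortion': [0.0196, 0.0, 0.0, 0.0, 0.0], 'view': [[0.2847, -0.9586, -0.0025, -0.6492], [0.9334, 0.2778, -0.2271, 0.0253], [0.2184, 0.0624, 0.9739, -0.39], [0.0, 0.0, 0.0, 1.0]]}
```

View pics/top0.png

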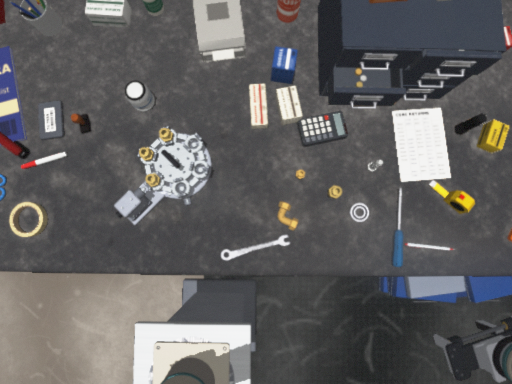

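View pics/scene0.png

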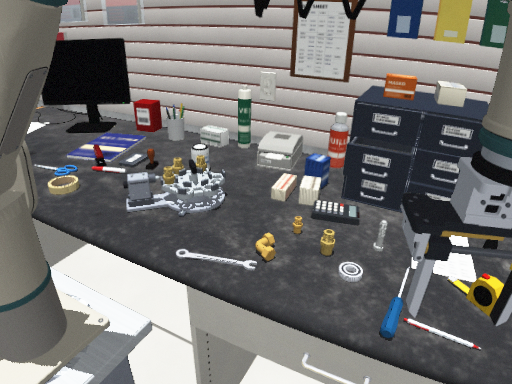

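The top view shows the large adapter near (335,191), the small one at (300,174), the elbow at (287,215), the bearing at (360,212) and the dial centred near (175,163) with the marking head at (128,205). The scene view agrees.

```bash
cat > h.py <<'E'
from plant import env, eyes, workorder
import cv2,numpy as np
from scipy.spatial.transform import Rotation as R
def KD(i): return np.array([[i["fx"],0,i["cx"]],[0,i["fy"],i["cy"]],[0,0,1]]),np.array(i["distortion"],float)
def ray(uv,i):
    K,D=KD(i);V=np.array(i["view"])
    p=cv2.undistortPoints(np.array(uv,float).reshape(-1,1,2),K,D).reshape(-1,2)
    d=np.c_[p[:,0],-p[:,1],-np.ones(len(p))]@V[:3,:3]
    return -V[:3,:3].T@V[:3,3],d
def plane(uv,i,z):
    c,d=ray(uv,i);return c+d*((z-c[2])/d[:,2])[:,None]
def proj(P,i):
    K,D=KD(i);V=np.array(i["view"]);P=np.atleast_2d(P)@V[:3,:3].T+V[:3,3]
    return cv2.projectPoints(P*[1,-1,-1],np.zeros(3),np.zeros(3),K,D)[0].reshape(-1,2)
def toolmove(target,yaw):
    "translation in present tool axes and remaining turn about tool z, for pointing-down tool"
    o=env.observe();Rt=R.from_euler("xyz",o["ee_rot"])
    dz=(Rt.inv()*R.from_euler("xyz",[np.pi,0,yaw])).as_rotvec()
    return np.round(Rt.inv().apply(np.array(target)-o["position"]),4),np.round(dz,4)
E
python3 - <<'E'
from h import *
i=eyes.camera_info("top");im=cv2.imread("pics/top0.png");hsv=cv2.cvtColor(im,cv2.COLOR_BGR2HSV)
m=cv2.inRange(hsv,(12,110,70),(30,255,255))
n,l,s,c=cv2.connectedComponentsWithStats(m)
for k in range(1,n):
    if s[k,4]>25 and 120<c[k][0]<400 and 100<c[k][1]<260: print(s[k],c[k].round(1),plane([c[k]],i,.03)[0].round(4))
print("dial",plane([[178,163]],i,.064).round(3),"head",plane([[128,205]],i,.1).round(3))
w=eyes.camera_info("wrist");V=w["view"];o=env.observe();Rt=R.from_euler("xyz",o["ee_rot"]).as_matrix()
C=-V[:3,:3].T@V[:3,3];print("cam in tool",Rt.T@(C-o["position"]),"axis",Rt.T@(-V[2,:3]))
crop=cv2.resize(im[120:230,100:220],None,fx=5,fy=5,interpolation=cv2.INTER_CUBIC);cv2.imwrite("pics/dial0.png",crop)
E
```

```text
[160 128  13  13 120] [165.5 134.3] [0.672  0.0845 0.03  ]
[139 148  14  12 123] [145.8 153.3] [0.6171 0.1375 0.03  ]
[296 170   9   9  67] [299.9 173.9] [ 0.5631 -0.2925  0.03  ]
[146 174  13  12 104] [152.1 179.8] [0.5426 0.1166 0.03  ]
[329 186  13  12 120] [334.6 191.5] [ 0.5151 -0.3883  0.03  ]
[278 202  20  28 274] [286.1 215.9] [ 0.4467 -0.2541  0.03  ]
dial [[0.584 0.039 0.064]] head [[0.467 0.157 0.1  ]]
cam in tool [0.06384454 0.00046753 0.01997355] axis [-2.27086386e-01 -8.26797805e-04  9.73874268e-01]
```

View pics/dial0.png

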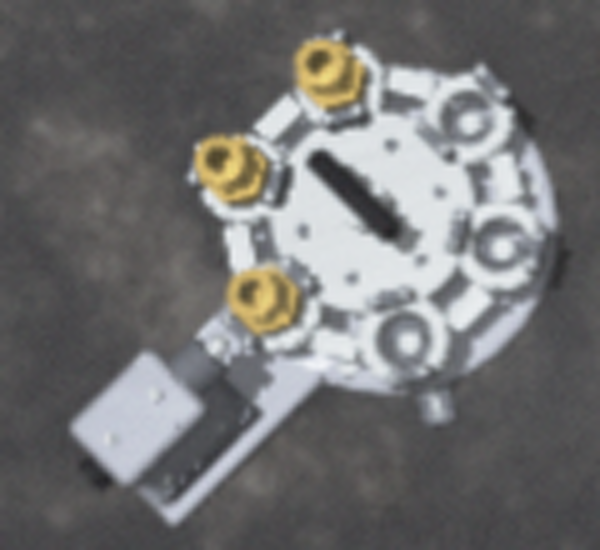

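The crop shows the dial centre near (365,205). The empty loading nest is at (405,340) and the filled marking-station nest is at (262,297). The bar handle runs from (315,160) to (400,230). Next I look at the adapter with the wrist camera.

```bash
python3 -c "
from h import *
print(toolmove([.535,-.381,.33],.289))"
echo '1 0.04 -0.013 0.007 0 0 0 | 1 0.04 -0.013 0.007 0 0 0 | 1 0.04 -0.013 0.007 0 0 0 | 1 0.04 -0.013 0.007 0 0 0 | 1 0.04 -0.013 0.007 0 0 0 | 1 0.04 -0.013 0.007 0 0 0 | 1 0.04 -0.013 0.007 0 0 0 | 1 0.04 -0.013 0.007 0 0 0 | 1 0.04 -0.014 0.007 0 0 0 | 1 0.04 -0.014 0.01 0 0 0' | python3 steer.py
echo '1 0 0 0 0 0 0 | 1 0 0 0 0 0 0 | 1 0 0 0 0 0 0' | python3 steer.py
python3 - <<'E'
from h import *
i=eyes.camera_info("wrist");im=eyes.camera("wrist")[:,:,::-1].copy();cv2.imwrite("pics/w1.png",im)
np.save("w1.npy",i,allow_pickle=True)
print(env.observe()["position"],env.observe()["q"].round(2))
cv2.imwrite("pics/w1v.png",cv2.resize(im,(800,600)))
E
```

```text
clock: 1.15
position: [0.5323, -0.3815, 0.3315]
ee_rot: [3.141, -0.0, 0.289]
ft_force: [-0.5, -0.2, 0.1]
gripper_width: 0.998
gripper_force: 0.0
clock: 1.45
position: [0.5299, -0.3838, 0.3316]
ee_rot: [3.141, 0.001, 0.287]
ft_force: [-0.2, -0.7, 0.4]
gripper_width: 1.001
gripper_force: 0.0
[ 0.52963216 -0.38412389  0.33185244] [ 0.55  0.71  0.05  1.58 -0.04  0.85 -0.66]
```

View pics/w1v.png

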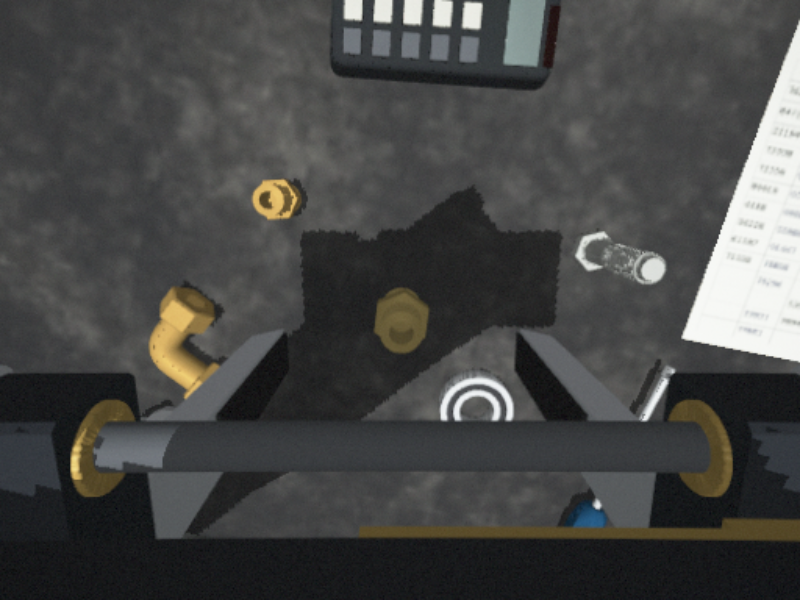

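The wrist view shows the large adapter at about (401,320), which is raw pixel (257,205), in the gripper's shadow. One hexagon corner points up in the image. Now a refined measurement.

```bash
python3 - <<'E'
from h import *
i=np.load("w1.npy",allow_pickle=True).item();im=cv2.imread("pics/w1.png")
hsv=cv2.cvtColor(im,cv2.COLOR_BGR2HSV)
m=cv2.inRange(hsv[165:240,225:290],(12,90,40),(35,255,255))
cs,_=cv2.findContours(m,cv2.RETR_EXTERNAL,cv2.CHAIN_APPROX_NONE);c=max(cs,key=cv2.contourArea).reshape(-1,2)+[225,165]
h=cv2.convexHull(c.astype(np.int32)).reshape(-1,2)
print(h.tolist())
print("hexplane36 mm",(plane(h,i,.036)[:,:2]*1000).round(1).tolist())
C,d=ray([[0,0]],i);print("cam",C)
g=im[170:235,225:290].astype(float);g=np.clip(g*1.8,0,255).astype(np.uint8)
cv2.imwrite("pics/w1c.png",cv2.resize(g,None,fx=9,fy=9,interpolation=cv2.INTER_CUBIC))
E
```

```text
[[258, 184], [261, 185], [265, 187], [273, 195], [273, 207], [272, 212], [271, 216], [263, 224], [261, 225], [252, 225], [250, 224], [246, 221], [239, 212], [239, 211], [241, 195], [242, 191], [249, 186], [253, 184]]
hexplane36 mm [[534.2, -384.2], [534.1, -387.3], [533.3, -391.6], [527.9, -401.3], [516.3, -404.9], [511.1, -405.5], [506.8, -405.8], [496.6, -400.6], [495.0, -399.0], [492.5, -390.4], [492.9, -388.2], [494.8, -383.5], [501.9, -374.3], [502.9, -374.0], [519.1, -371.5], [523.2, -371.3], [529.9, -376.5], [532.9, -379.6]]
cam [ 0.59124025 -0.36614065  0.31155731]
```

View pics/w1c.png

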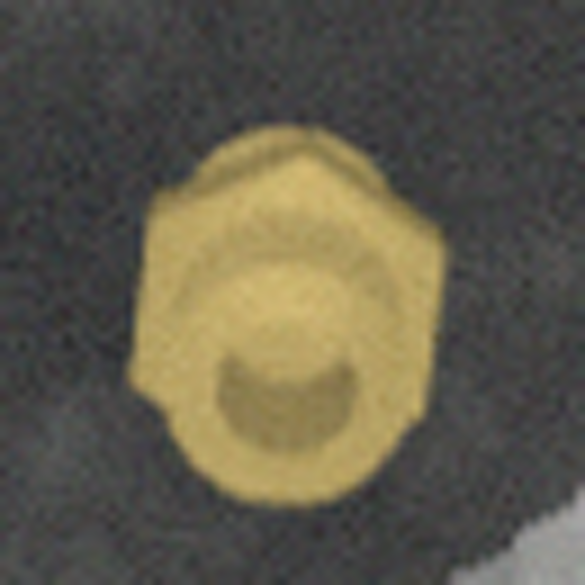

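The crop shows the hexagon's top-face corners at about (152,208), (309,153), (443,246), (423,413) and (132,383). The stem's top rim reaches down to (287,507).

```bash
python3 - <<'E'
from h import *
from scipy.optimize import least_squares
i=np.load("w1.npy",allow_pickle=True).item()
p=np.array([[152,207],[309,153],[443,246],[423,413],[132,383]],float);uv=(p+.5)/9-.5+[225,170]
P=plane(uv,i,.036)[:,:2]*1000;print(P.round(1))
ang=np.arctan2(*(P-[515,-388]).T[::-1]);print(np.degrees(ang))
def f(x):
    a=x[2]+np.round((ang-x[2])/(np.pi/3))*np.pi/3
    return (x[:2]+19.05*np.c_[np.cos(a),np.sin(a)]-P).ravel()
s=min((least_squares(f,[515,-388,a0]) for a0 in np.radians([-20,0,20])),key=lambda s:s.cost)
print(s.x[:2],np.degrees(s.x[2]),s.fun.round(1))
# stem top: rim bottom/left/right points
q=np.array([[287,507]],float);print("rim",plane((q+.5)/9-.5+[225,170],i,.06)*1000)
C=[591.2,-366.1];c=s.x[:2];d=(c-C)/np.linalg.norm(c-C);print("pred rim",c+14*d)
# dial look pose
print(toolmove([.585,.045,.42],.289))
E
```

```text
[[ 521.5 -371.2]
 [ 532.1 -385.8]
 [ 526.3 -402.6]
 [ 507.5 -406.1]
 [ 501.8 -374.5]]
[  68.66658916    7.45499296  -52.3208164  -112.36207411  134.38383049]
[ 514.09522868 -388.67987724] 9.516593596490539 [-0.8  0.4  0.8  0.2 -0.1 -0.8 -0.1 -0.4  0.2  0.5]
rim [[ 501.40799303 -392.37683147   60.        ]]
pred rim [ 500.65949832 -392.61448643]
(array([ 0.1742, -0.396 , -0.0886]), array([ 0.0007,  0.0011, -0.0027]))
```

```bash
python3 -c "
from h import *
print(toolmove([.54,.04,.40],.289))"
```

```text
(array([ 0.1296, -0.4039, -0.0686]), array([ 0.0007,  0.0011, -0.0027]))
```

```bash
echo '1 0.013 -0.04 -0.007 0 0 0 | 1 0.013 -0.04 -0.007 0 0 0 | 1 0.013 -0.04 -0.007 0 0 0 | 1 0.013 -0.04 -0.007 0 0 0 | 1 0.013 -0.04 -0.007 0 0 0 | 1 0.013 -0.04 -0.007 0 0 0 | 1 0.013 -0.04 -0.007 0 0 0 | 1 0.013 -0.04 -0.007 0 0 0 | 1 0.013 -0.04 -0.007 0 0 0 | 1 0.013 -0.044 -0.006 0 0 0' | python3 steer.py
echo '1 0 0 0 0 0 0 | 1 0 0 0 0 0 0 | 1 0 0 0 0 0 0' | python3 steer.py
python3 - <<'E'
from h import *
i=eyes.camera_info("wrist");im=eyes.camera("wrist")[:,:,::-1].copy();cv2.imwrite("pics/w2.png",im)
np.save("w2.npy",i,allow_pickle=True)
cv2.imwrite("pics/w2v.png",cv2.resize(im[60:300,96:416],(800,600),interpolation=cv2.INTER_CUBIC))
E
```

```text
clock: 2.5
position: [0.5404, 0.041, 0.4017]
ee_rot: [3.14, -0.001, 0.285]
ft_force: [0.1, -0.4, 0.0]
gripper_width: 0.998
gripper_force: 0.0
clock: 2.8
position: [0.5405, 0.0393, 0.4008]
ee_rot: [3.14, 0.0, 0.285]
ft_force: [-0.3, -0.9, -0.7]
gripper_width: 1.001
gripper_force: 0.0
```

View pics/w2v.png

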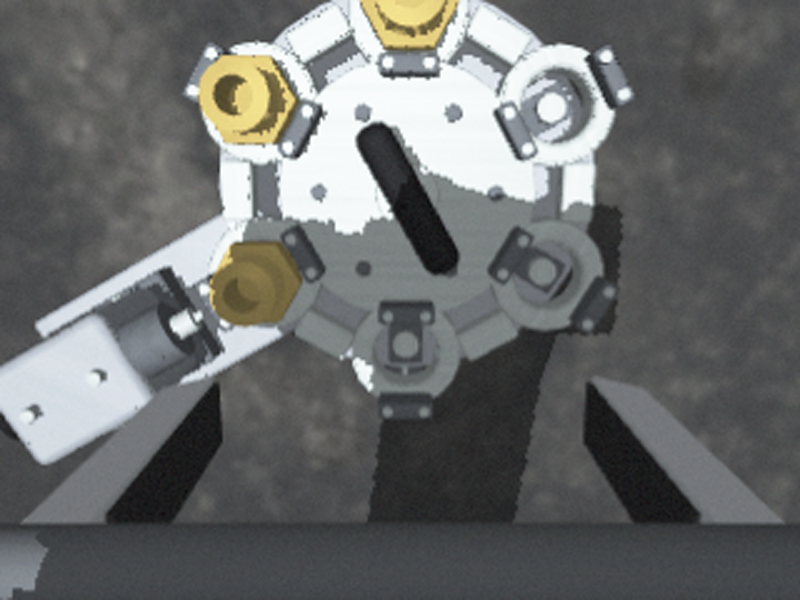

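The dial fills the view. The loading nest's cheeks lie at about (406,317) and (407,410), with two bright screws on each. The nest bore is at about (406,345), and the bar runs from (375,137) to (442,262). I'll find the screw dots and fit the cheek pattern.

```bash
python3 - <<'E'
from h import *
from scipy.optimize import least_squares
i=np.load("w2.npy",allow_pickle=True).item();g=cv2.imread("pics/w2.png",0)
ap=np.array([[409,65],[300,130],[304,253],[406,316],[517,256],[515,132],[207,70],[614,75],[598,306],[407,410]],float)
rad=np.array([51]*6+[93]*4)/1000
uv=(ap+.5)/2.5-.5+[96,60]
# refine: centroid of the dark cheek top (Otsu) in a small window
ref=[]
for u,v in uv:
    x,y=int(round(u)),int(round(v));w=g[y-7:y+8,x-7:x+8].astype(float)
    th,_=cv2.threshold(w.astype(np.uint8),0,255,cv2.THRESH_OTSU)
    # screws: brightest two local maxima by tophat
    t=cv2.morphologyEx(g[y-14:y+15,x-14:x+15],cv2.MORPH_TOPHAT,np.ones((5,5),np.uint8)).astype(float)
    ref.append(None)
P=plane(uv,i,.079)[:,:2]
c0=P[:6].mean(0);ang=np.arctan2(*(P-c0).T[::-1])
def f(x):
    a=x[2]+np.round((ang-x[2])/(np.pi/3))*np.pi/3
    return ((x[:2]+rad[:,None]*np.c_[np.cos(a),np.sin(a)]-P)*1000).ravel()
s=least_squares(f,[*c0,.1]);print(s.x,np.degrees(s.x[2]),s.fun.reshape(-1,2).round(1))
sc=np.array([[386,316],[427,316],[391,410],[424,411]],float);S=plane((sc+.5)/2.5-.5+[96,60],i,.079);print(S.round(4))
a=np.degrees(np.arctan2(*(P[9]-P[3])[::-1]));print("load cheeks angle",a,"mid",(P[9]+P[3])/2)
a=s.x[2]+np.round((np.radians(a)-s.x[2])/(np.pi/3))*np.pi/3
print("nest fit",s.x[:2]+.072*np.array([np.cos(a),np.sin(a)]),np.degrees(a))
hd=plane((np.array([[375,137],[442,262]])+.5)/2.5-.5+[96,60],i,.118)
print("handle",hd,np.degrees(np.arctan2(*(hd[1]-hd[0])[1::-1])))
k=(g[190:232,240:280]);cv2.imwrite("pics/nest.png",cv2.resize(cv2.imread("pics/w2.png")[178:232,230:290],None,fx=10,fy=10,interpolation=cv2.INTER_CUBIC))
E
```

```text
[0.58673995 0.0496405  0.27773636] 15.91312129636778 [[ 1.4  0. ]
 [ 0.5  0.8]
 [-1.3  0.7]
 [ 0.  -0.7]
 [-0.7  0.8]
 [ 1.3 -1.7]
 [-0.9  1. ]
 [ 0.3 -0.6]
 [-0.4 -0.5]
 [-0.2  0.1]]
[[0.5353 0.0444 0.079 ]
 [0.5402 0.0278 0.079 ]
 [0.4955 0.0307 0.079 ]
 [0.4992 0.0168 0.079 ]]
load cheeks angle -162.99293131247674 mid [0.51758248 0.03018322]
nest fit [0.5174991  0.02989958] -164.0868787036322
handle [[0.60413742 0.06736618 0.118     ]
 [0.56883174 0.03213126 0.118     ]] -135.05747576093196
```

View pics/nest.png

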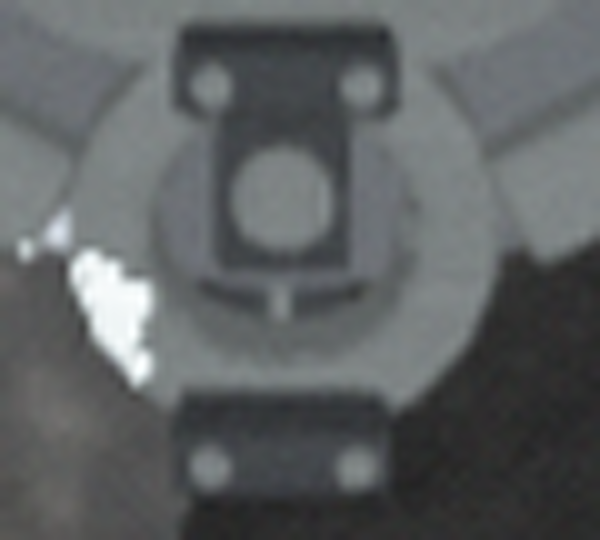

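The nest crop shows screws at (211,86), (361,87), (210,467) and (356,468). The mouth ring spans about 155 to 415 in columns, with its lower edge near 360.

```bash
python3 - <<'E'
from h import *
i=np.load("w2.npy",allow_pickle=True).item()
cv=lambda p:(np.array(p,float)+.5)/10-.5+[230,178]
S=plane(cv([[211,86],[361,87],[210,467],[356,468]]),i,.079)[:,:2]
print(S.mean(0),[np.degrees(np.arctan2(*(a-b)[::-1])) for a,b in ((S[0],S[1]),(S[2],S[3]),((S[0]+S[1])/2,(S[2]+S[3])/2))],np.linalg.norm(S[:2].mean(0)-S[2:].mean(0)))
M=plane(cv([[155,215],[415,215],[285,360],[75,215],[497,215],[285,88]]),i,.064)[:,:2];print(M.round(4))
r=np.radians(15.9);n=np.array([.5175,.0299]);print("px of nest mouth, r=16.75 circle ext",((proj([[*n,.064],*[[n[0]+.01675*np.cos(a),n[1]+.01675*np.sin(a),.064] for a in (r,r+np.pi/2,r+np.pi,r-np.pi/2)]],i)-[230,178]+.5)*10-.5).round(0).tolist())
print(np.linalg.inv(i["view"])[:3,3])
print(toolmove([.5142,-.3886,.36],.289))
E
```

```text
[0.5171074  0.03038465] [np.float64(105.95187463357597), np.float64(105.92694071729584), np.float64(15.974122386605998)] 0.0425646459505716
[[0.5161 0.0451]
 [0.5243 0.0172]
 [0.5038 0.0263]
 [0.5136 0.0537]
 [0.5269 0.0083]
 [0.5342 0.0353]]
px of nest mouth, r=16.75 circle ext [[289.0, 240.0], [290.0, 95.0], [140.0, 239.0], [288.0, 382.0], [438.0, 241.0]]
[0.60185256 0.05687134 0.38085559]
(array([-0.1454,  0.4031,  0.0412]), array([ 0.0011,  0.0003, -0.0041]))
```

```bash
echo '0.65 -0.015 0.04 0.004 0 0 0 | 0.65 -0.015 0.04 0.004 0 0 0 | 0.65 -0.015 0.04 0.004 0 0 0 | 0.65 -0.015 0.04 0.004 0 0 0 | 0.65 -0.015 0.04 0.004 0 0 0 | 0.65 -0.014 0.04 0.004 0 0 0 | 0.65 -0.014 0.04 0.004 0 0 0 | 0.65 -0.014 0.04 0.004 0 0 0 | 0.65 -0.014 0.04 0.004 0 0 0 | 0.65 -0.014 0.043 0.004 0 0 0' | python3 steer.py >/dev/null
echo '0.65 0 0 0 0 0 -0.135 | 0.65 0 0 0 0 0 -0.135 | 0.65 0 0 0 0 0 -0.135 | 0.65 0 0 0 0 0 0 | 0.65 0 0 0 0 0 0' | python3 steer.py
python3 -c "
from h import *
print(toolmove([.5142,-.3886,.24],.69))"
```

```text
clock: 4.35
position: [0.5152, -0.3873, 0.3605]
ee_rot: [-3.141, 0.0, 0.688]
ft_force: [-0.8, -0.3, 0.5]
gripper_width: 0.653
gripper_force: 0.0
(array([-0.0016,  0.0004,  0.1205]), array([-0.0003,  0.0004, -0.0018]))
```

```bash
echo '0.65 -0.0016 0.0004 0.03 0 0 0 | 0.65 0 0 0.03 0 0 0 | 0.65 0 0 0.03 0 0 0 | 0.65 0 0 0.02 0 0 0 | 0.65 0 0 0.0105 0 0 0 | 0.65 0 0 0 0 0 0 | 0.65 0 0 0 0 0 0' | python3 steer.py 
python3 -c "
from h import *
print(toolmove([.5142,-.3886,.24],.69))"
echo '0 0 0 0 0 0 0 | 0 0 0 0 0 0 0 | 0 0 0 0 0 0 0 | 0 0 0 0 0 0 0 | 0 0 0 0 0 0 0 | 0 0 0 0 0 0 0 | 0 0 0 0 0 0 0 | 0 0 0 0 0 0 0' | python3 steer.py 40
```

```text
clock: 5.05
position: [0.5157, -0.3876, 0.241]
ee_rot: [3.14, -0.0, 0.693]
ft_force: [-0.6, 0.8, -0.3]
gripper_width: 0.65
gripper_force: 0.0
(array([-0.0017, -0.0002,  0.001 ]), array([ 0.0013, -0.0001,  0.0028]))
clock: 5.85
position: [0.5155, -0.3874, 0.2405]
ee_rot: [3.141, -0.0, 0.694]
ft_force: [-0.4, -0.8, 4.5]
gripper_width: 0.29
gripper_force: 40.0
```

```bash
echo '0 0 0 -0.01 0 0 0 | 0 0 0 -0.03 0 0 0 | 0 0 0 -0.03 0 0 0 | 0 0 0 -0.03 0 0 0 | 0 0 0 -0.03 0 0 0 | 0 0 0 0 0 0 0 | 0 0 0 0 0 0 0 | 0 0 0 0 0 0 0' | python3 steer.py 
python3 - <<'E'
from h import *
print(toolmove([.5174,.0304,.36],.278))
i=eyes.camera_info("wrist");np.save("w3.npy",i,allow_pickle=True);o=env.observe()
im=eyes.camera("wrist")[:,:,::-1].copy();cv2.imwrite("pics/w3.png",im)
Rt=R.from_euler("xyz",o["ee_rot"]).as_matrix()
for s in (0,.18):
  q=np.array([[0,0,s+x] for x in (0,.024)])@Rt.T+o["position"]
print(proj(np.array([[0,0,.204],[.019,0,.204],[0,0,.18],[.014,0,.18]])@Rt.T+o["position"],i).round(1).tolist())
cv2.imwrite("pics/w3v.png",cv2.resize(im[180:300,186:326],None,fx=5.5,fy=5,interpolation=cv2.INTER_CUBIC))
E
```

```text
clock: 6.65
position: [0.5147, -0.3869, 0.3686]
ee_rot: [-3.139, 0.001, 0.694]
ft_force: [-0.1, 0.5, -1.1]
gripper_width: 0.287
gripper_force: 40.0
(array([ 0.2689, -0.3191,  0.0094]), array([-0.0028,  0.0014,  0.4158]))
[[257.1, 219.8], [257.2, 191.9], [257.2, 233.4], [257.2, 210.3]]
```

View pics/w3v.png

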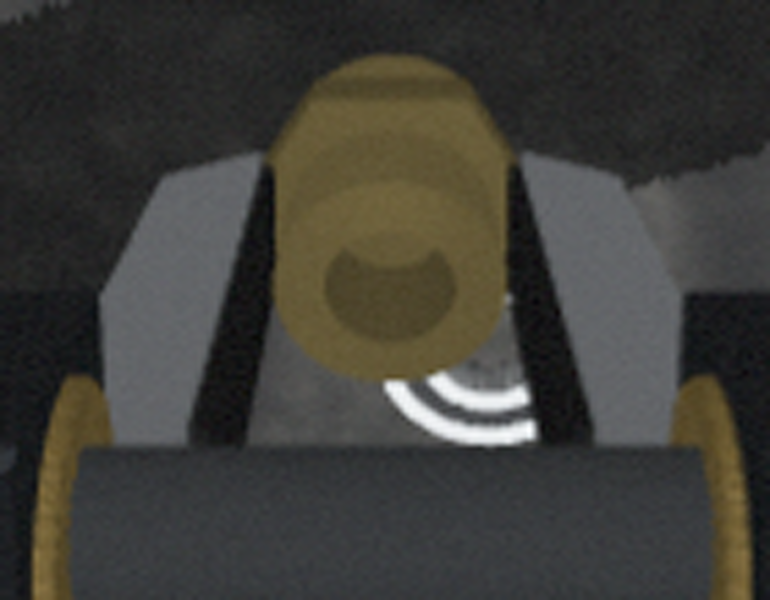

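The front hexagon edge is level in the image (y≈88), so a flat squarely faces tool +x and the place yaw is 0.278. The rim's lower end is at y≈380, and I use both edges to get the in-hand offset.

```bash
python3 - <<'E'
from h import *
i=np.load("w3.npy",allow_pickle=True).item();o=env.observe();Rt=R.from_euler("xyz",o["ee_rot"]).as_matrix()
for e in (0,-.001,-.002): print(e,proj(np.array([[.0165+e,0,.2045],[-.014+e,0,.1805]])@Rt.T+o["position"],i)[:,1])
print("meas",180+(88+.5)/5-.5,180+380.5/5-.5)
E
echo '0 0.028 -0.033 -0.001 0 0 0 | 0 0.028 -0.033 -0.001 0 0 0 | 0 0.028 -0.033 -0.001 0 0 0 | 0 0.028 -0.033 -0.001 0 0 0 | 0 0.028 -0.033 -0.001 0 0 0 | 0 0.028 -0.033 -0.001 0 0 0 | 0 0.028 -0.033 -0.001 0 0 0 | 0 0.028 -0.033 0 0 0 0 | 0 0.028 -0.033 0 0 0 0' | python3 steer.py >/dev/null
echo '0 0 0 0 0 0 0.14 | 0 0 0 0 0 0 0.14 | 0 0 0 0 0 0 0.136 | 0 0 0 0 0 0 0 | 0 0 0 0 0 0 0' | python3 steer.py
python3 -c "
from h import *
print(toolmove([.5174,.0304,.33],.278))"
```

```text
0 [195.30157183 254.98624205]
-0.001 [196.78648559 256.53846144]
-0.002 [198.26789916 258.08687148]
meas 197.2 255.60000000000002
clock: 8.1
position: [0.5189, 0.0023, 0.3764]
ee_rot: [-3.141, 0.002, 0.281]
ft_force: [-0.1, 0.3, -0.6]
gripper_width: 0.292
gripper_force: 40.0
(array([ 0.0064, -0.0274,  0.0464]), array([-0.0002,  0.0018,  0.0032]))
```

```bash
echo '0 0.0036 -0.0139 0.0155 0 0 0 | 0 0.0036 -0.0139 0.0155 0 0 0 | 0 0 0 0.0155 0 0 0 | 0 0 0 0 0 0 0 | 0 0 0 0 0 0 0 | 0 0 0 0 0 0 0' | python3 steer.py
python3 - <<'E'
from h import *
print(toolmove([.5183,.0307,.305],.278))
i=eyes.camera_info("wrist");eyes.camera("wrist");print(toolmove([.5183,.0307,.305],.278))
i=eyes.camera_info("scene");im=eyes.camera("scene")[:,:,::-1];u=proj([[.5174,.0304,.07]],i)[0].astype(int);print(u)
cv2.imwrite("pics/s4.png",cv2.resize(im[u[1]-60:u[1]+50,u[0]-70:u[0]+70],None,fx=5.5,fy=5.4,interpolation=cv2.INTER_CUBIC))
E
```

```text
clock: 8.7
position: [0.5188, 0.0304, 0.3313]
ee_rot: [3.141, -0.001, 0.278]
ft_force: [0.5, 0.8, -0.9]
gripper_width: 0.289
gripper_force: 40.0
(array([-0.0004, -0.0005,  0.0263]), array([ 0.0004, -0.0011, -0.0004]))
(array([-0.0005, -0.0004,  0.0264]), array([ 0.0004, -0.0014, -0.0005]))
[184 187]
```

```bash
echo '0 -0.0004 -0.0004 0.006 0 0 0 | 0 0 0 0.006 0 0 0 | 0 0 0 0.006 0 0 0 | 0 0 0 0.004 0 0 0 | 0 0 0 0.002 0 0 0 | 0 0 0 0 0 0 0' | python3 steer.py
echo '0 0 0 0.001 0 0 0 | 0 0 0 0.001 0 0 0 | 0 0 0 0.001 0 0 0 | 0 0 0 0.001 0 0 0' | python3 steer.py
```

```text
clock: 9.4
position: [0.5179, 0.0312, 0.3063]
ee_rot: [-3.141, 0.001, 0.278]
ft_force: [0.1, 0.4, -1.7]
gripper_width: 0.289
gripper_force: 40.0
clock: 9.8
position: [0.518, 0.0312, 0.3027]
ee_rot: [3.142, -0.0, 0.278]
ft_force: [0.7, 0.5, -0.4]
gripper_width: 0.291
gripper_force: 40.0
```

```bash
echo '0 0 0 0.001 0 0 0 | 0 0 0 0.001 0 0 0' | python3 steer.py; python3 -c "
from h import *
print(toolmove([.5183,.0307,.305],.278))"
```

```text
clock: 10.0
position: [0.5183, 0.0312, 0.3008]
ee_rot: [3.141, -0.001, 0.278]
ft_force: [-0.7, 0.1, -0.6]
gripper_width: 0.284
gripper_force: 40.0
(array([-0.0001,  0.0005, -0.0042]), array([ 0.0002, -0.0011, -0.0002]))
```

```bash
echo '0 0 0 0.001 0 0 0 | 0 0 0 0.001 0 0 0 | 0 0 0 0.001 0 0 0' | python3 steer.py | grep -E "pos|ft"; echo '0 0 0 0.001 0 0 0 | 0 0 0 0.001 0 0 0 | 0 0 0 0 0 0 0' | python3 steer.py | grep -E "pos|ft"
```

```text
position: [0.5184, 0.0314, 0.2979]
ft_force: [0.9, 0.5, 1.8]
position: [0.5183, 0.0312, 0.2956]
ft_force: [2.1, 0.3, -0.8]
```

```bash
echo '0 0 0 0.001 0 0 0 | 0 0 0 0.0005 0 0 0' | python3 steer.py | grep -E "pos|ft"
```

```text
position: [0.5183, 0.0312, 0.2944]
ft_force: [2.5, 1.6, 5.0]
```

```bash
echo '0 0 0 0.0005 0 0 0 | 0 0 0 0.0005 0 0 0' | python3 steer.py | grep -E "pos|ft"
```

```text
position: [0.5183, 0.0312, 0.2934]
ft_force: [3.0, 0.5, 4.5]
```

```bash
echo '0 0 0 0.0005 0 0 0 | 0 0 0 0.0005 0 0 0' | python3 steer.py | grep -E "pos|ft"
```

```text
position: [0.5182, 0.0312, 0.2923]
ft_force: [2.3, 1.5, 3.9]
```

```bash
echo '0 0 0 0.0005 0 0 0 | 0 0 0 0.0005 0 0 0' | python3 steer.py | grep -E "pos|ft"
```

```text
position: [0.5183, 0.0312, 0.2913]
ft_force: [3.6, 1.2, 2.5]
```

```bash
echo '0 0.0003 0 0.0005 0 0 0 | 0 0 0 0.0005 0 0 0' | python3 steer.py | grep -E "pos|ft"
```

```text
position: [0.5184, 0.0312, 0.2902]
ft_force: [3.0, -0.0, 4.0]
```

```bash
echo '0 0 0 0.0005 0 0 0 | 0 0 0 0.0005 0 0 0' | python3 steer.py | grep -E "pos|ft"
```

```text
position: [0.5184, 0.0313, 0.2892]
ft_force: [2.8, 1.4, 4.5]
```

```bash
echo '0 0 0 0.0005 0 0 0 | 0 0 0 0.0005 0 0 0' | python3 steer.py | grep -E "pos|ft"
```

```text
position: [0.5184, 0.0312, 0.2882]
ft_force: [2.5, 0.6, 5.9]
```

```bash
echo '0 0 0 0.0005 0 0 0 | 0 0 0 0.0003 0 0 0' | python3 steer.py | grep -E "pos|ft"
```

```text
position: [0.5184, 0.0313, 0.2874]
ft_force: [3.0, 0.7, 5.1]
```

```bash
echo '0 0 0 0.0005 0 0 0 | 0 0 0 0.0003 0 0 0' | python3 steer.py | grep -E "pos|ft"
```

```text
position: [0.5184, 0.0313, 0.2866]
ft_force: [4.5, 1.1, 4.2]
```

```bash
echo '0 0 0 0.0005 0 0 0 | 0 0 0 0.0003 0 0 0' | python3 steer.py | grep -E "pos|ft"
```

```text
position: [0.5185, 0.0313, 0.2864]
ft_force: [2.0, 0.5, 12.4]
```

```bash
echo '0 0 0 0 0 0 0 | 0 0 0 0 0 0 0' | python3 steer.py | grep -E "pos|ft"
```

```text
position: [0.5184, 0.0313, 0.2864]
ft_force: [2.1, 1.2, 9.2]
```

```bash
echo '0 0 0 0.0002 0 0 0 | 0 0 0 0 0 0 0 | 0 0 0 0 0 0 0' | python3 steer.py | grep -E "pos|ft|clock"
```

```text
clock: 13.1
position: [0.5184, 0.0313, 0.2864]
ft_force: [1.9, 1.1, 10.5]
```

```bash
echo '0 0 0 0.0003 0 0 0 | 0 0 0 0 0 0 0 | 0 0 0 0 0 0 0' | python3 steer.py | grep -E "pos|ft|clock"; echo '0.45 0 0 0 0 0 0 | 0.45 0 0 0 0 0 0 | 0.45 0 0 0 0 0 0 | 0.45 0 0 0 0 0 0' | python3 steer.py;echo '0.45 0 0 -0.01 0 0 0 | 0.45 0 0 -0.02 0 0 0 | 0.45 0 0 -0.02 0 0 0 | 0.7 0 0 -0.02 0 0 0 | 0.7 0 0 0 0 0 0 | 0.7 0 0 0 0 0 0' | python3 steer.py
python3 - <<'E'
from h import *
im=eyes.camera("scene")[:,:,::-1];cv2.imwrite("pics/s5.png",im)
im=eyes.camera("top")[:,:,::-1];cv2.imwrite("pics/t5.png",im)
i=eyes.camera_info("scene");u=[184,187]
cv2.imwrite("pics/s5c.png",cv2.resize(cv2.imread("pics/s5.png")[u[1]-60:u[1]+50,u[0]-70:u[0]+70],None,fx=5.5,fy=5.4,interpolation=cv2.INTER_CUBIC))
# handle grasp: closing axis across bar; bar direction 15.95+30=45.95deg
for y in (45.95,-134.05): print(y,toolmove([.5867,.0501,.36],np.radians(y)))
print(env.observe()["q"].round(2))
E
```

```text
clock: 13.4
position: [0.5185, 0.0313, 0.2863]
ft_force: [0.9, 0.1, 13.5]
clock: 13.8
position: [0.5175, 0.0311, 0.2846]
ee_rot: [-3.141, 0.003, 0.278]
ft_force: [-0.5, -0.4, -0.4]
gripper_width: 0.447
gripper_force: 0.0
clock: 14.4
position: [0.5181, 0.0313, 0.3556]
ee_rot: [3.142, -0.001, 0.278]
ft_force: [0.1, 0.0, -0.3]
gripper_width: 0.667
gripper_force: 0.0
45.95 (array([ 0.0714,  0.0008, -0.0056]), array([-0.0007,  0.0015, -0.5241]))
-134.05 (array([ 0.0714,  0.0008, -0.0056]), array([2.0000e-03, 9.0000e-04, 2.6175e+00]))
[-0.16  0.51  0.07  1.94 -0.05  0.7  -1.35]
```

View pics/s5c.png

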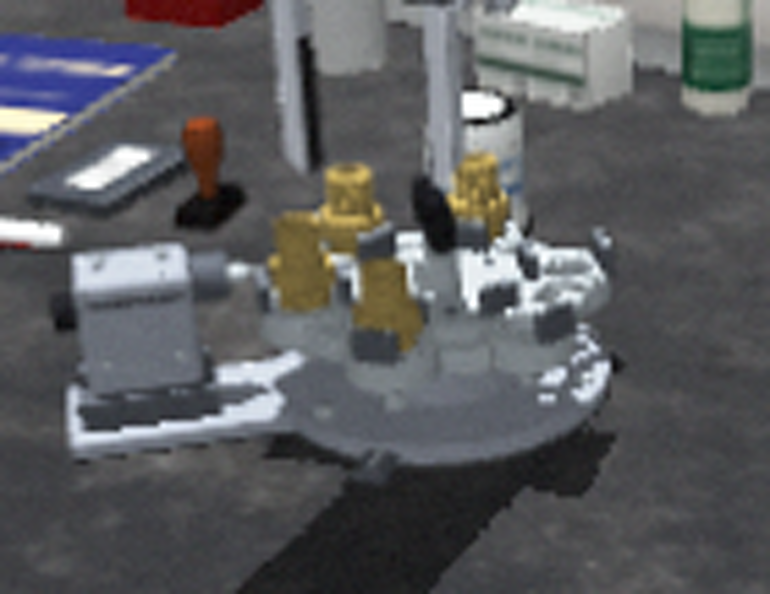

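The scene crop shows the adapter seated upright between its cheeks at about (385,300), with the gripper clear above. Next is the handle.

```bash
echo '0.4 0.036 0.0004 0 0 0 0 | 0.4 0.036 0.0004 0 0 0 0 | 0.4 0 0 0 0 0 -0.131 | 0.4 0 0 0 0 0 -0.131 | 0.4 0 0 0 0 0 -0.131 | 0.4 0 0 0 0 0 -0.131 | 0.4 0 0 0 0 0 0 | 0.4 0 0 0 0 0 0 | 0.4 0 0 0 0 0 0' | python3 steer.py
python3 -c "
from h import *
print(toolmove([.5866,.0499,.292],.802))"
```

```text
clock: 15.4
position: [0.5876, 0.0502, 0.3548]
ee_rot: [-3.141, 0.001, 0.8]
ft_force: [0.4, 0.6, -0.9]
gripper_width: 0.399
gripper_force: 0.0
(array([-0.0009, -0.0005,  0.0628]), array([-0.0005,  0.0007, -0.0025]))
```

```bash
echo '0.4 -0.0009 -0.0005 0.015 0 0 -0.0025 | 0.4 0 0 0.015 0 0 0 | 0.4 0 0 0.015 0 0 0 | 0.4 0 0 0.012 0 0 0 | 0.4 0 0 0.006 0 0 0 | 0.4 0 0 0 0 0 0 | 0.4 0 0 0 0 0 0' | python3 steer.py
echo '0 0 0 0 0 0 0 | 0 0 0 0 0 0 0 | 0 0 0 0 0 0 0 | 0 0 0 0 0 0 0 | 0 0 0 0 0 0 0 | 0 0 0 0 0 0 0' | python3 steer.py 50
```

```text
clock: 16.1
position: [0.587, 0.05, 0.2926]
ee_rot: [3.141, -0.0, 0.804]
ft_force: [-0.4, -0.0, 1.1]
gripper_width: 0.396
gripper_force: 0.0
clock: 16.7
position: [0.5869, 0.0499, 0.2927]
ee_rot: [3.141, -0.001, 0.804]
ft_force: [-0.3, 0.2, 4.2]
gripper_width: 0.145
gripper_force: 50.0
```

```bash
echo '0 0 0 0 0 0 0.06 | 0 0 0 0 0 0 0.08 | 0 0 0 0 0 0 0.08 | 0 0 0 0 0 0 0.08' | python3 steer.py 60; python3 -c "
from h import *
print(env.observe()['moment'],toolmove([.5868,.0499,.2927],.804-1.047))"
```

```text
clock: 17.1
position: [0.5868, 0.0501, 0.2927]
ee_rot: [3.141, -0.0, 0.502]
ft_force: [-0.6, -0.0, 3.3]
gripper_width: 0.142
gripper_force: 60.0
[0.03944869 0.15071972 0.29522975] (array([-0.0001,  0.0002, -0.    ]), array([ 0.000e+00, -4.000e-04,  7.454e-01]))
```

Forces are small and the torque is as expected, so I continue.

```bash
echo '0 0 0 0 0 0 0.08 | 0 0 0 0 0 0 0.08 | 0 0 0 0 0 0 0.08 | 0 0 0 0 0 0 0.08 | 0 0 0 0 0 0 0.08 | 0 0 0 0 0 0 0.08 | 0 0 0 0 0 0 0.08 | 0 0 0 0 0 0 0.08 | 0 0 0 0 0 0 0.08 | 0 0 0 0 0 0 0.027' | python3 steer.py; echo '0 0 0 0 0 0 0 | 0 0 0 0 0 0 0 | 0 0 0 0 0 0 0' | python3 steer.py; python3 -c "
from h import *
print(env.observe()['moment'],toolmove([.5868,.0499,.2927],.804-1.047))"
```

```text
clock: 18.1
position: [0.5867, 0.0508, 0.2927]
ee_rot: [-3.141, 0.0, -0.244]
ft_force: [-0.9, 2.0, 5.0]
gripper_width: 0.146
gripper_force: 60.0
clock: 18.4
position: [0.5867, 0.0507, 0.2927]
ee_rot: [-3.14, 0.0, -0.241]
ft_force: [-2.0, 2.3, 4.9]
gripper_width: 0.141
gripper_force: 60.0
[ 0.4394156   0.31150768 -0.01734797] (array([ 0.0003,  0.0008, -0.    ]), array([-0.0012,  0.0002,  0.0021]))
```

```bash
echo '0.4 0 0 0 0 0 0 | 0.4 0 0 0 0 0 0 | 0.4 0 0 0 0 0 0 | 0.4 0 0 0 0 0 0 | 0.4 0 0 -0.02 0 0 0 | 0.4 0 0 -0.03 0 0 0 | 0.4 0 0 -0.04 0 0 0 | 0.4 0 0 -0.04 0 0 0 | 0.4 -0.04 0 0 0 0 0 | 0.4 -0.04 0 0 0 0 0' | python3 steer.py
echo '0.4 0 0 0 0 0 0 | 0.4 0 0 0 0 0 0 | 0.4 0 0 0 0 0 0' | python3 steer.py >/dev/null
python3 - <<'E'
from h import *
print(env.observe()["position"])
im=eyes.camera("wrist")[:,:,::-1].copy();cv2.imwrite("pics/w6.png",im)
cv2.imwrite("pics/w6v.png",cv2.resize(im[20:300,76:436],(770,599),interpolation=cv2.INTER_CUBIC))
E
```

```text
clock: 19.4
position: [0.5089, 0.0689, 0.4234]
ee_rot: [-3.14, -0.003, -0.244]
ft_force: [-0.7, -0.2, -0.4]
gripper_width: 0.402
gripper_force: 0.0
[0.51015209 0.06891769 0.42249372]
```

View pics/w6v.png

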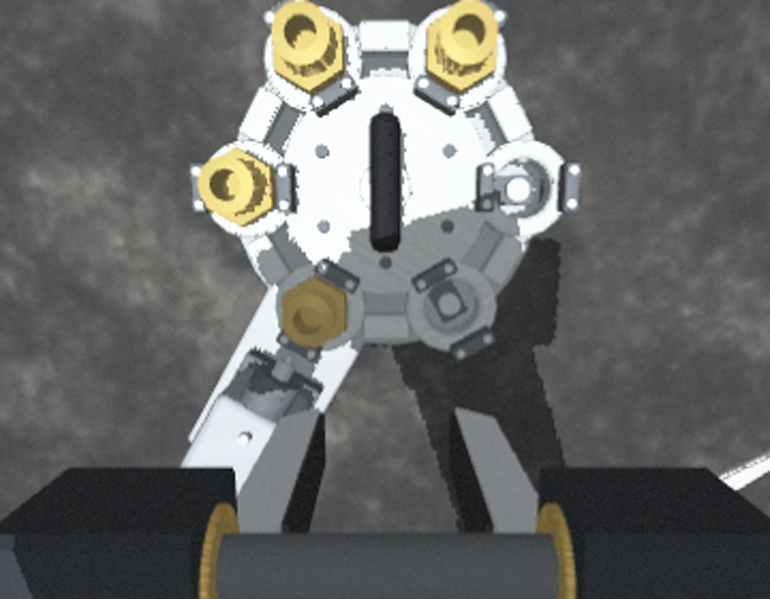

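The bar stands upright in the image, columns 370–400. Since the tool yaw is −0.244, the dial has turned one click and stayed there after release. The adapter stands at (313,310) in front of the marking head, and the gripper is clear.

```bash
python3 -c "
from plant import env, eyes, workorder
print(workorder.close_job())"
```

```text
the job is handed in; nothing more can be done
None
```

The adapter is on its stop screw, seated about 18 mm below the mouth with roughly 13 N of total press. The dial rests one click clockwise, the gripper is clear, and I handed the job in at about 19.8 s; no verdict came back.

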